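# Fit the filling nozzle to the bench air outlet

## Task

Get the bench ready to inflate padding bags: put the yellow filling nozzle on the air outlet with the green collar. Press it straight down over the tapered rubber spigot until its rim sits fully home on the collar and it holds by friction alone, then let go. Leave the blue nozzle standing where it is.

Things in the scene. Friction and masses are not known exactly. Their poses are not given: they have to be found in the camera images.
- yellow_nozzle_center (a point): Centre of the loose yellow nozzle, 75 mm high, standing mouth down, round about its z axis (up). Its rim is 37.5 mm below this point. Lower 52 mm: straight cylinder, 46 mm in diameter (grip here, at this height or up to 12 mm lower); above it a tip 18 to 24 mm thick. Bottom mouth 38 mm wide; conical bore 50 mm deep, narrowing to 21 mm. About 50 g.
- blue_nozzle_center (a point): Centre of a second loose nozzle, the same in shape and size but blue; not to be used or moved.
- green_outlet_seat (a point): Centre of the green collar's top, 95 mm above the bench, on a fixed air outlet (74 mm square foot); collar 58 mm in diameter; z up. Black springy rubber spigot above: 42 mm high, 41 mm thick at the collar, 34 mm at 24 mm up, 19 mm at 38 mm up. A loose nozzle stops about 10 mm short; pressing it home takes up to about 5 to 10 N and it stays. Home: nozzle centre 37.5 mm above this point.
- red_outlet_seat (a point): The same point on a second fixed outlet, alike but with a red collar; not to be used.
Things that resemble listed ones, but are neither listed nor needed, are in the scene too. Of the things like the part that bears yellow_nozzle_center, leave any that is turquoise; of the rest the smaller one is meant.

How it is judged (in metres and radians):
At the end, for the whole second after the job is handed in: The yellow nozzle is pressed home on the green-collared outlet: its rim is within 4 mm of the collar, its centre is within 6 mm of the spigot's axis, it is upright within about 8.5 degrees, and it stays so by itself once released (horizontal distance between yellow_nozzle_center and green_outlet_seat below 0.006 m and z of yellow_nozzle_center in the frame of green_outlet_seat between 0.033 and 0.0415 m and angle between yellow_nozzle_center's own z axis and vertical below 0.15 rad); the robot touches nothing.
It fails at once if the blue nozzle is moved more than 30 mm (distance of blue_nozzle_center from where it was at the start of the episode above 0.03 m).
It also fails if it takes over 35 s, if anything falls off the work surface, if the arm or the gripper's body presses on something with over 40 N, if the wrist force passes 120 N, or if a joint passes its speed limit or range.

## Robot

A 7-joint arm with a two-finger parallel gripper is mounted at the origin on the work surface; the furniture and walls round the work are solid. World frame = base frame: x ahead of the robot, y to its left, z up, the work surface at z = 0. Lengths are in m, angles in degrees, forces in N, time in s.
With the tool pointing down it reaches from about 0.425 to 0.875 m from the base axis. Payload 4.7 kg.
Tool frame: the origin (TCP) lies between the finger pads; the fingertips stand 19 mm ahead of it and the grasp point (between the pads) is the TCP; x points along the fingers, z is the direction in which the jaws open and shut, and the axes are right-handed (so a half turn about x gives the same grasp; the last joint's range is limited). The gripper opens to 87 mm and grips with 3 to 60 N. Pads are 19 mm wide; open, the fingers measure 117 mm over their backs; the gripper's body (75 mm by 190 mm) begins 51 mm behind the grasp point.
Start: joints at [75.522, 18.392, -4.016, 83.108, 1.295, 78.541, -3.26], TCP at [0.171, -0.627, 0.242] pointing down, gripper open.
Joint ranges: [-163.93, 163.93], [-17.29, 119.83], [-79.2, 71.16], [3.27, 140.29], [-89.18, 269.18], [5.43, 117.66], [-154.24, 154.24]. Speed limits (degrees/s): [147.25, 147.25, 180, 180, 180, 180, 180].

## Interface

Orientations are given as [roll, pitch, yaw] about the fixed x, y, z axes, in that order (R = Rz(yaw) Ry(pitch) Rx(roll)).
In Python, from cell import monitor, read_camera, camera_model, env, regions_of gives the robot as it stands. The module is installed in compiled form; this text tells all that it offers.
- The arm moves only by the tool step_arm, never from a script. Its argument "deltas" is a list of rows, each a list of 5 numbers: the gripper's target within -1 to 1 (fully open at 1, half-way at 0, shut at -1), then the shift along the tool's x, y, z in m, then the turn about the tool's x in degrees. A call has 1 to 12 rows; each row is the pose to reach, as a shift and turn from the pose commanded when the call began, along the tool's axes at that moment; what a row does not reach only later rows make up. A row lasts 1/8 s, in which the tool goes at most 62.5 mm and 10.7 degrees, less where a joint would pass 70% of its speed; a pose out of reach is approached as far as the arm can. A call with a gripper value outside its range is refused whole. The fingers move at their own pace and stop on an object; "newtons" is the grip in N (left out, the last holds). Time passes only in rows, so rows that repeat a pose let the fingers close. It gives the time, the measured TCP pose, the force and the opening at its end, in the units of the state.
- monitor.get_obs(): the state, without advancing time (a new reading comes with each control period).
- read_camera(name): name is "scene" or "top" or "wrist"; returns (picture, depth): 420x560x3 uint8, red, green, blue; 420x560 float32, m along the optical axis (not along the pixel's ray), 0 where there is no reading.
- camera_model(name): a dict with "fx", "fy", "cx", "cy" (pixels), "xyz" and "attitude" of the camera in the world. Camera axes: x right, y down, z forward; pixel columns grow to the right and rows downward; lengths in m; the calibration is good to about 2 mm. A picture is of the moment at which its call begins: read the wrist's pose just before it. camera_model takes no time and is no camera call; for the wrist camera it gives the pose at the moment of the call.
- env.sign_off(): hands the job in, once; it reports no verdict.
Trained networks look in the newest picture that a camera, given by its name, has taken for a name from the list of things; names that differ only in an ending like _2 or _b are one class to them, and where a whole thing is asked for, a point or a joint stands for the part that bears it (a point fixed in the world has none). Each returns a list of dicts, best first, with "p" (0 to 1); they miss things now and then, are a little off and sometimes report something else, mostly with a low value. They report only what shows in the picture. A call takes as long as a camera call. They do not tell look-alikes from the thing itself.
- regions_of(camera, thing): "pixels" (420x560 bool, what is visible of it) and "pixel" ([column, row] in pixels, amid what is visible of it).
The state is a dict: "time_s": time; "qpos": joint angles; "joint_velocities": joint speeds; "effort": joint torques, N m; "tool_pos": TCP position; "tool_rot": TCP orientation; "force": force on the tool from outside, world axes, zero at the start; "wrist_torque": the same for the moment, N m; "grip_width": finger opening in m.
Only numpy, scipy, OpenCV 4.12 (cv2) and the standard library are available. Lean on these libraries where they do the work, as an engineer would, in place of code of your own. Each camera call takes 0.05 s, during which the arm holds its last target. There are 200 camera calls.

## Working session

There is one attempt and no reset: what is moved stays moved. The work goes in short steps, Python scripts to look and compute and a tool call to move; the robot and the scene stay as the last step left them, time stands still between calls to the robot, and variables do not carry over. Pictures are saved under pics/ and viewed, about 8 in all and at most 12, crops included, and the job is handed in when it is done.

Besides the shell and the picture viewer there is one more tool, called after "Emit:" by a JSON object that holds its "fn" and its "kwargs". step_arm: Moves the arm, as the interface text tells. Its arguments: {"type":"object","properties":{"deltas":{"type":"array"},"newtons":{"type":"number"}},"required":["deltas"]}

```bash
mkdir -p pics; cat > h.py <<'E'
import numpy as np, cv2
from scipy.spatial.transform import Rotation as R
from cell import monitor, read_camera, camera_model, env, regions_of
def look(name):
    m=camera_model(name); p,d=read_camera(name); return m,p,d
def cloud(m,d):
    v,u=np.indices(d.shape)
    P=np.stack([(u-m['cx'])/m['fx']*d,(v-m['cy'])/m['fy']*d,d],-1)
    a=np.array(m['attitude'])
    Rm=a if a.shape==(3,3) else R.from_euler('xyz',a,degrees=True).as_matrix()
    return P@Rm.T+np.array(m['xyz'])
def save(n,p): cv2.imwrite('pics/'+n,p[:,:,::-1])
E
python3 - <<'E'
from h import *
o=monitor.get_obs(); print(o)
for c in ['top','scene']:
    m,p,d=look(c); print(m); save(c+'1.png',p); W=cloud(m,d)
    for t in ['yellow_nozzle_center','green_outlet_seat','red_outlet_seat','blue_nozzle_center']:
        for r in regions_of(c,t):
            k=r['pixels']&(d>0); w=W[k]
            print(c,t,round(r['p'],2),np.round(r['pixel']),k.sum(),np.round(w.min(0),3),np.round(w.max(0),3),np.median(p[k],0))
E
```

```text
{'time_s': 0.0, 'qpos': array([75.52206029, 18.43870495, -4.01443774, 83.17573793,  1.29728646,
       78.54072038, -3.2598753 ]), 'joint_velocities': array([-0.0100954 , -0.00592017, -0.04897605,  0.01840797,  0.11148877,
        0.00402403, -0.07960694]), 'effort': array([ 3.32552527e-04, -4.91289711e+01, -4.03802879e-01, -3.12531173e+01,
       -6.38128188e-02,  4.37797525e-02,  1.57414393e-04]), 'tool_pos': array([ 0.171152  , -0.62651967,  0.24045804]), 'tool_rot': array([-175.63011269,   89.88988387,  109.65713832]), 'force': array([ 0.45670999, -0.21894971, -0.26434122]), 'wrist_torque': array([-0.00137339, -0.05661843,  0.00422007]), 'grip_width': 0.08708647501573437}
{'fx': 391.85586149603154, 'fy': 391.85586149603154, 'cx': 285.0696729422552, 'cy': 205.83067705627064, 'xyz': array([0.51727804, 0.00875289, 0.95783003]), 'attitude': array([-177.59763431,   -0.58413085,  -91.23379366])}
top yellow_nozzle_center 0.97 [374. 188.] 706 [ 0.565 -0.248  0.001] [ 0.625 -0.188  0.104] [161. 145.  43.]
top yellow_nozzle_center 0.81 [333. 186.] 340 [ 0.58  -0.142  0.003] [ 0.624 -0.096 
[... 607 characters left out ...]
array([-139.03564513,   -0.45907534,  -30.76537716])}
scene yellow_nozzle_center 0.75 [326. 251.] 509 [ 0.577 -0.142 -0.001] [ 0.62  -0.098  0.075] [31. 75. 74.]
scene yellow_nozzle_center 0.74 [292. 265.] 552 [ 0.48  -0.138 -0.001] [ 0.527 -0.095  0.077] [103.  92.  41.]
scene yellow_nozzle_center 0.71 [354. 282.] 1106 [ 0.562 -0.25  -0.004] [ 0.647 -0.157  0.103] [103.   93.   40.5]
scene green_outlet_seat 0.64 [259. 192.] 1198 [ 0.5    0.051 -0.004] [0.604 0.23  0.136] [53. 60. 61.]
scene red_outlet_seat 0.55 [214. 165.] 1083 [ 0.455  0.201 -0.004] [0.549 0.307 0.136] [64. 57. 59.]
scene blue_nozzle_center 0.71 [324. 319.] 640 [ 0.466 -0.277 -0.005] [ 0.536 -0.22   0.077] [28.5 49.5 90. ]
```

View pics/top1.png

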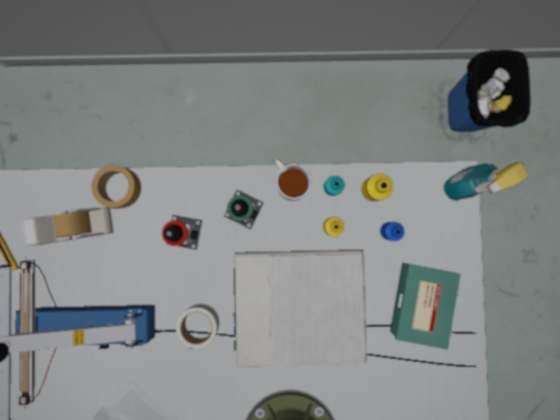

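View pics/scene1.png

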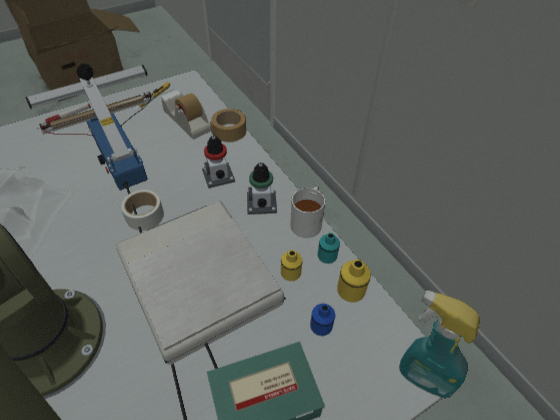

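The top view shows the small yellow nozzle at (334,226), with the big yellow decoy at (379,187), turquoise at (334,186) and blue at (392,231). The green outlet is at (241,207) and the red one at (180,233). The scene view agrees.

```bash
cat >> h.py <<'E'
from scipy.optimize import least_squares
def circ(w,r):
    f=least_squares(lambda c:np.hypot(w[:,0]-c[0],w[:,1]-c[1])-r,np.median(w[:,:2],0),loss='soft_l1',f_scale=.002); return f.x
def axes():
    o=monitor.get_obs(); return np.array(o['tool_pos']),R.from_euler('xyz',o['tool_rot'],degrees=True).as_matrix()
E
python3 - <<'E'
from h import *
Y=[];G=[]
for c in ['top','scene']:
    m,p,d=look(c); W=cloud(m,d).reshape(-1,3)
    q=lambda x,y,r,lo,hi: W[(np.hypot(W[:,0]-x,W[:,1]-y)<r)&(W[:,2]>lo)&(W[:,2]<hi)]
    w=q(.506,-.115,.035,.01,.048); print(c,'Y side',len(w),circ(w,.023))
    w=q(.506,-.115,.035,.065,.09); print('Y tip',len(w),np.median(w,0),w.mean(0))
    w=q(.55,.1,.06,.118,.15); print('G spig',len(w),np.median(w,0),w.mean(0),w.max(0))
    w=q(.55,.1,.05,.075,.093); print('G collar',len(w),circ(w,.029),w.min(0),w.max(0))
    if c=='top':
        for n,(x,y) in dict(mug=(.6,-.01),pad=(.36,-.03),spray=(.6,-.46),box=(.29,-.36)).items():
            w=q(x,y,.06,.01,.4); print(n,len(w) and (w.min(0).round(3),w.max(0).round(3)))
P,A=axes(); print(P,A.round(3))
for n,t in dict(Y=(.506,-.115,.2),G=(.555,.1,.25)).items(): print(n,A.T@(np.array(t)-P))
E
```

```text
top Y side 24 [ 0.50602716 -0.11548419]
Y tip 69 [ 0.50616836 -0.1143373   0.07413962] [ 0.50575942 -0.1140064   0.07301637]
G spig 186 [0.551456   0.09787749 0.12772664] [0.55184686 0.09810466 0.12746145] [0.56905832 0.11506814 0.13913718]
G collar 65 [0.55225413 0.0997143 ] [0.52414218 0.07015078 0.08282565] [0.57965236 0.12733007 0.09295812]
mug (array([ 0.569, -0.059,  0.01 ]), array([0.657, 0.017, 0.1  ]))
pad (array([ 0.301, -0.089,  0.065]), array([0.418, 0.028, 0.076]))
spray (array([ 0.562, -0.477,  0.01 ]), array([ 0.644, -0.4  ,  0.252]))
box (array([ 0.23, -0.4 ,  0.01]), array([ 0.349, -0.3  ,  0.07 ]))
scene Y side 190 [ 0.48091954 -0.14762196]
Y tip 77 [ 0.50188748 -0.11729533  0.07298102] [ 0.50201854 -0.11674901  0.07213209]
G spig 119 [0.54663849 0.09336301 0.12624503] [0.54740069 0.09432902 0.12616806] [0.5646377  0.10922579 0.13567366]
G collar 146 [0.55070115 0.10136315] [0.52063336 0.06925966 0.07919552] [0.57829117 0.12591412 0.09296785]
[ 0.17134804 -0.6270298   0.2416093 ] [[-0.     0.965  0.264]
 [-0.     0.264 -0.965]
 [-1.    -0.     0.   ]]
Y [ 0.04154373  0.45781096 -0.40568588]
G [-0.00848337  0.56176076 -0.60015369]
```

Emit:
{"fn": "step_arm", "kwargs": {"deltas": [[1, 0.0, 0.046, -0.041, 2], [1, 0.0, 0.092, -0.081, 4], [1, 0.0, 0.137, -0.122, 6], [1, 0.0, 0.183, -0.162, 8], [1, 0.0, 0.229, -0.203, 10], [1, 0.0, 0.275, -0.244, 12], [1, 0.0, 0.32, -0.284, 14], [1, 0.0, 0.366, -0.325, 15], [1, 0.02, 0.412, -0.365, 15], [1, 0.04, 0.458, -0.406, 15], [1, 0.04, 0.458, -0.406, 15], [1, 0.04, 0.458, -0.406, 15]]}}

```text
time_s: 2.1
tool_pos: [0.506, -0.1148, 0.2015]
tool_rot: [-53.9, 90.0, -143.6]
force: [-0.0, -0.2, -0.2]
grip_width: 0.0868
```

```bash
python3 - <<'E'
from h import *
m,p,d=look('wrist'); save('w1.png',p); W=cloud(m,d)
for r in regions_of('wrist','yellow_nozzle_center'):
    k=r['pixels']&(d>0); w=W[k]; t=w[w[:,2]>.065]; s=w[(w[:,2]>.01)&(w[:,2]<.045)]
    print(round(r['p'],2),np.round(r['pixel']),len(w),np.median(p[k],0),w.min(0).round(3),w.max(0).round(3),len(t),t.mean(0) if len(t) else '',circ(s,.023) if len(s)>20 else '')
P,A=axes(); print(P,A.round(3)); print(A.T@(np.array([.506,-.115,.034])-P))
E
```

```text
0.7 [280. 201.] 2062 [171. 137.   0.] [ 0.467 -0.14  -0.003] [ 0.529 -0.086  0.077] 427 [ 0.5075514  -0.11379287  0.07366895] [ 0.50526416 -0.1138035 ]
0.68 [285.  96.] 2284 [  1. 113. 114.] [ 0.58  -0.144 -0.003] [ 0.625 -0.095  0.077] 542 [ 0.60197056 -0.11725169  0.0738463 ] 
0.61 [398. 107.] 5505 [173. 139.   0.] [ 0.562 -0.283 -0.002] [ 0.638 -0.186  0.103] 4606 [ 0.59458206 -0.21200865  0.08113934] [ 0.59342091 -0.20940731]
[ 0.5057273  -0.1164237   0.20189207] [[ 0.     1.     0.002]
 [-0.001  0.002 -1.   ]
 [-1.     0.     0.001]]
[ 0.16789054  0.00024727 -0.00159798]
```

Emit:
{"fn": "step_arm", "kwargs": {"deltas": [[1, 0.05, 0.001, -0.001, 0], [1, 0.1, 0.001, -0.001, 0], [1, 0.14, 0.001, -0.001, 0], [1, 0.166, 0.001, -0.001, 0], [1, 0.166, 0.001, -0.001, 0], [1, 0.166, 0.001, -0.001, 0], [-1, 0.166, 0.001, -0.001, 0], [-1, 0.166, 0.001, -0.001, 0], [-1, 0.166, 0.001, -0.001, 0], [-1, 0.166, 0.001, -0.001, 0], [-1, 0.166, 0.001, -0.001, 0], [-1, 0.166, 0.001, -0.001, 0]], "newtons": 40}}

```text
time_s: 3.7
tool_pos: [0.5071, -0.1136, 0.0355]
tool_rot: [-88.9, 90.0, -178.6]
force: [-0.7, 0.4, -0.0]
grip_width: 0.0453
```

Emit:
{"fn": "step_arm", "kwargs": {"deltas": [[-1, -0.04, 0, 0, 0], [-1, -0.08, 0, 0, 0], [-1, -0.12, 0, 0, 0], [-1, -0.16, 0, 0, 0], [-1, -0.19, 0.009, -0.04, 0], [-1, -0.19, 0.018, -0.085, 0], [-1, -0.19, 0.027, -0.13, 0], [-1, -0.19, 0.036, -0.175, 0], [-1, -0.19, 0.045, -0.2125, 0], [-1, -0.19, 0.045, -0.2125, 0], [-1, -0.19, 0.045, -0.2125, 0], [-1, -0.19, 0.045, -0.2125, 0]]}}

```text
time_s: 5.2
tool_pos: [0.551, 0.0973, 0.2253]
tool_rot: [-23.1, 89.9, -112.9]
force: [-0.3, 0.9, -1.4]
grip_width: 0.0455
```

```bash
python3 - <<'E'
from h import *
P,A=axes(); print(P,A.round(3),monitor.get_obs()['grip_width'])
for c in ['top','wrist','scene']:
    m,p,d=look(c); save(c+'2.png',p); W=cloud(m,d)
    w=W.reshape(-1,3); col=p.reshape(-1,3).astype(int)
    near=np.hypot(w[:,0]-P[0],w[:,1]-P[1])<.06
    yel=near&(col[:,0]>col[:,2]*1.8)&(col[:,1]>col[:,2]*1.6)&(w[:,2]>.15)
    y=w[yel]; print(c,'yel',len(y),y.min(0).round(3) if len(y) else '',y.max(0).round(3) if len(y) else '')
    if len(y):
        t=y[y[:,2]>y[:,2].max()-.012]; print(' tip',len(t),t.mean(0))
    k=near&(w[:,2]>.118)&(w[:,2]<.145)&~yel; print(' spig',k.sum(),w[k].mean(0))
    k=near&(w[:,2]>.08)&(w[:,2]<.094); 
    if k.sum()>20: print(' collar',k.sum(),circ(w[k],.029))
E
```

```text
[0.5510348  0.09733484 0.22527637] [[-0.     1.     0.003]
 [-0.001  0.003 -1.   ]
 [-1.    -0.     0.001]] 0.045451020185177916
top yel 0  
 spig 0 [nan nan nan]
wrist yel 12679 [0.535 0.042 0.19 ] [0.589 0.127 0.326]
 tip 4 [0.57728621 0.09129339 0.32302608]
 spig 693 [0.5603365  0.10130334 0.12590648]
 collar 374 [0.54941    0.10040832]
scene yel 301 [0.512 0.052 0.19 ] [0.57  0.137 0.318]
 tip 6 [0.55953089 0.08146    0.30896209]
 spig 118 [0.54716988 0.09409174 0.12635519]
 collar 172 [0.55092365 0.10134657]<stdin>:11: RuntimeWarning: Mean of empty slice.
  ret = um.true_divide(
```

```bash
python3 - <<'E'
import cv2,numpy as np
a=cv2.imread('pics/wrist2.png'); b=cv2.imread('pics/scene2.png')[100:250,180:340]
b=cv2.resize(b,(448,420)); cv2.imwrite('pics/c2.png',cv2.resize(np.hstack([a,b]),(800,333)))
E
```

```text
(no output)
```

View pics/c2.png

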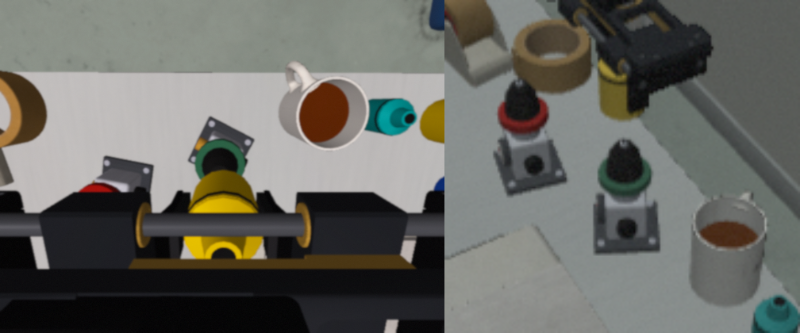

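Wrist view: the yellow nozzle is held squarely between the jaws, with the green collar at about (220,155) right under and behind it. I'll lower it to loose contact first.

Emit:
{"fn": "step_arm", "kwargs": {"deltas": [[-1, 0.0, 0.001, -0.001, 0], [-1, 0.03, 0.001, -0.001, 0], [-1, 0.055, 0.001, -0.001, 0], [-1, 0.07, 0.001, -0.001, 0], [-1, 0.08, 0.001, -0.001, 0], [-1, 0.083, 0.001, -0.001, 0], [-1, 0.083, 0.001, -0.001, 0], [-1, 0.083, 0.001, -0.001, 0]]}}

```text
time_s: 6.35
tool_pos: [0.5524, 0.1004, 0.1431]
tool_rot: [100.1, 89.9, 10.4]
force: [0.6, 0.4, -0.3]
grip_width: 0.0454
```

```bash
python3 - <<'E'
from h import *
for i in range(4):
    m,p,d=look('scene'); o=monitor.get_obs(); print(o['tool_pos'].round(4),o['force'].round(2),o['wrist_torque'].round(2),o['grip_width'])
b=p[100:250,180:340]; save('s3.png',cv2.resize(b,(640,600),interpolation=cv2.INTER_CUBIC))
E
```

```text
[0.5524 0.1004 0.1431] [ 1.16  1.19 -0.56] [ 0.31 -0.17 -0.01] 0.04473798680821855
[0.5524 0.1003 0.1431] [0.17 0.5  1.02] [ 0.34 -0.2   0.05] 0.04489250862202529
[0.5524 0.1004 0.1431] [0.41 0.83 0.25] [ 0.32 -0.18 -0.01] 0.0450774291275745
[0.5524 0.1003 0.143 ] [1.06 0.82 0.25] [ 0.36 -0.17 -0.  ] 0.04527508546514012
```

View pics/s3.png

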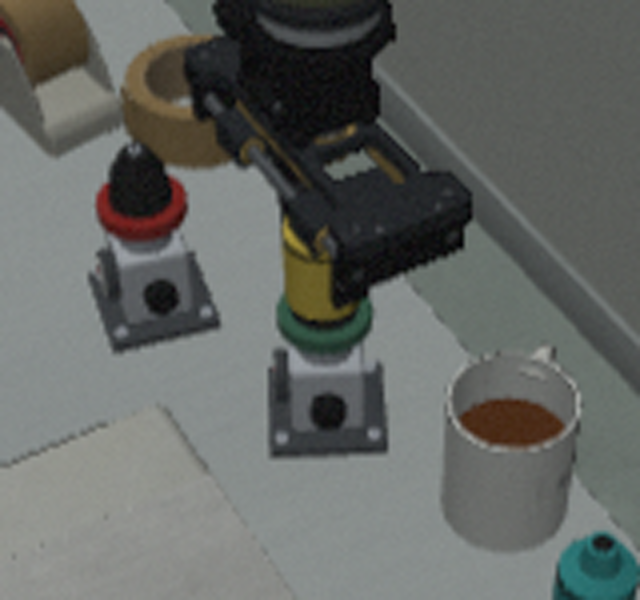

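The nozzle is over the spigot above the green collar (crop ~(322,300)), and lateral forces are small. Next I press it home.

Emit:
{"fn": "step_arm", "kwargs": {"deltas": [[-1, 0.003, 0, 0, 0], [-1, 0.006, 0, 0, 0], [-1, 0.009, 0, 0, 0], [-1, 0.011, 0, 0, 0], [-1, 0.013, 0, 0, 0], [-1, 0.014, 0, 0, 0], [-1, 0.014, 0, 0, 0]]}}

```text
time_s: 7.42
tool_pos: [0.553, 0.1006, 0.1304]
tool_rot: [88.3, 89.9, -1.4]
force: [-0.7, 1.4, 12.6]
grip_width: 0.0451
```

Emit:
{"fn": "step_arm", "kwargs": {"deltas": [[-1, 0.002, 0, 0, 0], [-1, 0.003, 0, 0, 0], [-1, 0.003, 0, 0, 0]]}}

```text
time_s: 7.8
tool_pos: [0.5531, 0.1007, 0.1302]
tool_rot: [60.0, 89.8, -29.7]
force: [-7.2, -0.2, 29.0]
grip_width: 0.0456
```

```bash
python3 - <<'E'
from h import *
for i in range(3):
    m,p,d=look('wrist'); o=monitor.get_obs(); print(o['tool_pos'].round(4),o['force'].round(2),o['grip_width'])
m,p,d=look('scene');b=p[130:200,230:290]; save('s4.png',cv2.resize(b,(510,595),interpolation=cv2.INTER_CUBIC))
E
```

```text
[0.5531 0.1007 0.1302] [-7.1  -0.36 29.47] 0.04528166926553428
[0.5531 0.1007 0.1302] [-8.67  1.03 29.25] 0.04516425132558256
[0.5531 0.1007 0.1302] [-6.81 -0.58 29.66] 0.04528365407244663
```

View pics/s4.png

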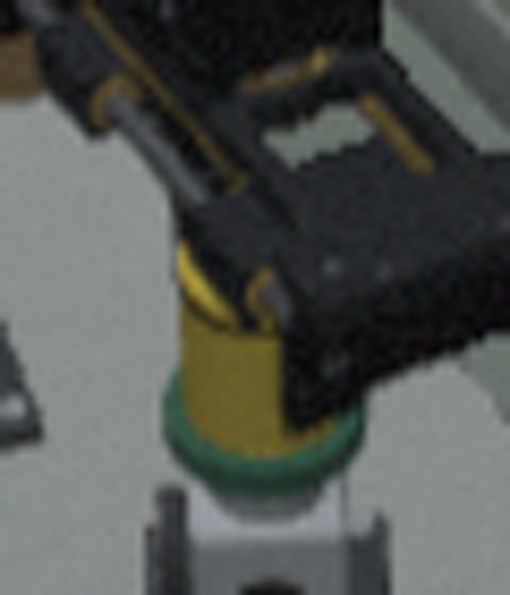

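The rim is flush on the green collar, and the force jumped to 29 N with no further travel, so it's on the stop. I'll relieve the load, release and retreat.

Emit:
{"fn": "step_arm", "kwargs": {"deltas": [[-1, -0.003, 0, 0, 0], [-1, -0.003, 0, 0, 0], [1, -0.003, 0, 0, 0], [1, -0.003, 0, 0, 0], [1, -0.003, 0, 0, 0], [1, -0.003, 0, 0, 0], [1, -0.003, 0, 0, 0], [1, -0.003, 0, 0, 0], [1, -0.04, 0, 0, 0], [1, -0.08, 0, 0, 0], [1, -0.12, 0, 0, 0], [1, -0.12, 0, 0, 0]]}}

```text
time_s: 9.5
tool_pos: [0.5539, 0.1009, 0.2492]
tool_rot: [92.3, 89.6, 2.6]
force: [-0.0, -0.8, -0.6]
grip_width: 0.0872
```

Emit:
{"fn": "step_arm", "kwargs": {"deltas": [[1, 0, -0.01, 0.05, 0], [1, 0, -0.02, 0.1, 0], [1, 0, -0.03, 0.15, 0], [1, 0, -0.04, 0.2, 0], [1, 0, -0.04, 0.2, 0], [1, 0, -0.04, 0.2, 0]]}}

```text
time_s: 10.25
tool_pos: [0.5127, -0.0995, 0.2448]
tool_rot: [-133.6, 89.9, 136.6]
force: [-0.2, -0.1, 0.2]
grip_width: 0.0869
```

```bash
python3 - <<'E'
from h import *
o=monitor.get_obs(); print(o['time_s'],o['tool_pos'],o['force'],o['grip_width'])
ims=[]
for c in ['top','scene']:
    m,p,d=look(c); W=cloud(m,d); w=W.reshape(-1,3)
    k=(np.hypot(w[:,0]-.552,w[:,1]-.099)<.05); t=w[k&(w[:,2]>.155)]
    print(c,'tip',len(t),t.mean(0) if len(t) else '',t[:,2].max() if len(t) else '')
    for r in regions_of(c,'blue_nozzle_center'): print(' blue',round(r['p'],2),r['pixel'])
    u,v=(240,205) if c=='top' else (262,180)
    ims.append(cv2.resize(p[v-50:v+50,u-50:u+50],(400,400),interpolation=cv2.INTER_CUBIC))
save('f.png',np.hstack(ims))
E
```

```text
10.25 [ 0.51273264 -0.09950393  0.24480093] [-0.22267964 -0.09183543  0.17315989] 0.08693945809408976
top tip 96 [0.55160931 0.09724064 0.16693763] 0.17327055311028494
scene tip 23 [0.54163025 0.09529485 0.16176428] 0.16823072458250343
 blue 0.58 [320.9, 320.2]
```

View pics/f.png

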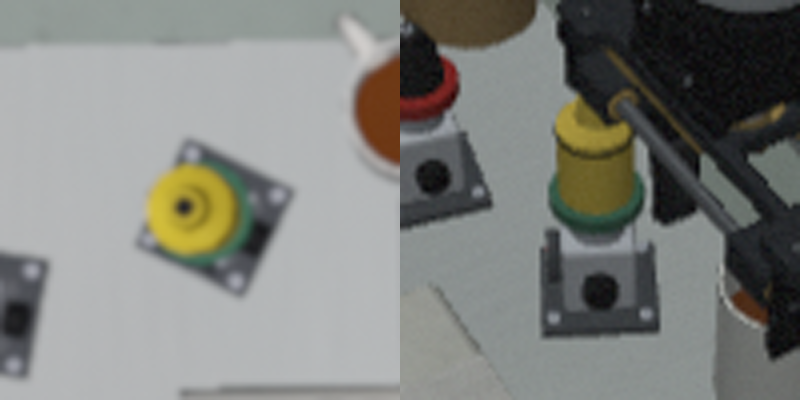

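The nozzle stands upright and flush on the green collar in both views. Its top is about 0.170 m after the +3 mm depth bias seen earlier, which matches the expected home height.

```bash
python3 -c "
from cell import env
print(env.sign_off())"
```

```text
the job is handed in; nothing more can be done
None
```

The small yellow nozzle is on the green-collared outlet, pressed home and released, and the job was handed in at about 10.5 s of the 35 s allowed.

- **Seated:** the force jumped to about 29 N with no further travel, with the tool at z = 0.130 m, the height expected at home.
- **After release:** both cameras showed the nozzle upright and flush on the collar. Its highest depth reading was 0.173 m in the top view and 0.168 m in the scene view, against 0.170 m expected. In the top view its tip was about 2.5 mm from the fitted collar centre.
- **Robot clear:** the gripper was open, away from everything, and reading nearly zero force.
- **Blue nozzle:** in the last scene picture it was at (321, 320), against (324, 319) at the start. That is a small difference, and the arm was partly in view. The network did not find it in the last top picture, so I have only the scene view to confirm it stayed put.

The scene camera put the tip about 10 mm nearer in x than the top camera did. It saw only 23 points on the near side, so I relied on the top view.

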